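# Take the strainer out of the lathe's coolant tank

### The arm

A 6-joint arm with a two-finger parallel gripper is mounted at the origin on the work surface. World frame = base frame: x ahead of the robot, y to its left, z up, the work surface at z = 0. Lengths are in m, angles in rad, forces in N, time in s.
With the tool pointing down it reaches from about 0.225 to 0.875 m from the base axis. Payload 3.4 kg.
Tool frame: the origin (TCP) lies midway between the tips of the shut fingers; the grasp point (between the pads) lies 19 mm behind it (manip.grasp_offset is the distance from the TCP to the grasp point, in m); x points along the fingers, y is the direction in which the jaws open and shut, and the axes are right-handed (so a half turn about x gives the same grasp; the last joint's range is limited). The gripper opens to 85 mm and grips with 20 to 120 N. Pads are 22 mm wide; open, the fingers measure 114 mm over their backs; the gripper's body (76 mm by 85 mm) begins 54 mm behind the grasp point. The pads swing forward as they close: fully open they stand 13 mm farther back than shut.
Start: joints at [-1.43, 0.276, 1.505, -0, 1.361, -0.121], TCP at [0.149, -0.555, 0.231] pointing down, gripper open.
Joint ranges: [-2.89, 2.89], [-0.75, 2.08], [0.22, 2.7], [-1.18, 4.32], [0.11, 2.71], [-2.7, 2.7]. Speed limits (rad/s): [2.57, 2.57, 3.14, 3.14, 3.14, 3.14].

### API

Orientations are given as a unit quaternion [w, x, y, z].
In Python, from rig import manip gives the robot as it stands.
- The arm moves only by the shell command python3 -m creep 'ROWS' [OPENING] [FORCE]. ROWS is a JSON object of lists of equal length, an entry for each row: "delta_pos": the shift along the tool's x, y, z in cm, a list of three; "dr": the turn, a rotation vector about the tool's x, y, z in rad, a list of three. In form: {"delta_pos": [[dx, dy, dz], ...], "dr": [[rx, ry, rz], ...]}. A call has 1 to 10 rows; each row is the pose to reach, as a shift and turn from the pose commanded when the call began, along the tool's axes at that moment; what a row does not reach only later rows make up. A row lasts 1/10 s, in which the tool goes at most 50 mm and 8.59 degrees, less where a joint would pass 70% of its speed; a pose out of reach is approached as far as the arm can. A call with a gripper value outside its range is refused whole. OPENING is the opening, from -1 (shut) to 1 (fully open), set as the call begins (- or left out, the last holds). The fingers move at their own pace and stop on an object; FORCE is the grip in N (left out, the last holds). Time passes only in rows, so rows that repeat a pose let the fingers close. It gives the time, the measured TCP pose, the force and the opening at its end, in the units of the state.
- manip.get_state(): the state, without advancing time (a new reading comes with each control period).
- manip.get_image(name): name is "side" or "top"; returns a dict with "pixels" (400x640x3 uint8, blue, green, red), "depth" (400x640 float32, m along the optical axis (not along the pixel's ray), 0 where there is no reading), "intrinsics" (3x3 intrinsics, pixels), "rvec" (rotation vector, rad) and "tvec" (3), from world to camera coordinates, as OpenCV has them. Camera axes: x right, y down, z forward; pixel columns grow to the right and rows downward; lengths in m; the calibration is good to about 2 mm. A picture is of the moment at which its call begins.
- manip.sign_off(): hands the job in, once; it reports no verdict.
The state is a dict: "clock": time; "qpos": joint angles; "qd": joint speeds; "effort": joint torques, N m; "position": TCP position; "ee_rot": TCP orientation; "contact_force": force on the tool from outside, world axes, zero at the start; "moment": the same for the moment, N m; "width": finger opening in m.
Only numpy, scipy, OpenCV 4.12 (cv2) and the standard library are available. Lean on these libraries where they do the work, as an engineer would, in place of code of your own. Each camera call takes 0.05 s, during which the arm holds its last target. There are 200 camera calls.

### The job

Lift the loose lid off the small coolant tank by its knob, working in under the tubular lamp, and set it down gently, knob up, in the middle of the black rubber mat. Then, keeping it level and without forcing it, draw the strainer slider straight out of its guides by its grip and lay it gently, right way up, flat on the floor of the steel drip tray. Leave everything else on the bench where it is.

Things in the scene. Friction and masses are not known exactly. Their poses are not given: they have to be found in the camera images.
- tank: Grey open-topped metal coolant tank fixed to the bench, 120 (x) x 130 (y) x 100 mm high, walls 5 mm; origin at the centre of its underside, z up, -x is its front, which faces roughly to the robot (yaw varies). The strainer fills the upper part of its open front. A tubular lamp on two posts stands over it, fixed to it.
- tank_lamp (a point): Middle of the lamp tube's axis: tube 42 mm in diameter, 276 mm long along the tank's y, its axis 275 mm up and 24 mm behind (+x of) the tank's origin, on 16 mm square posts at y = +-130 mm. It is in the way of a gripper coming straight down on the knob: come tilted 35 to 45 degrees, the gripper's body leaning to the tank's front (-x).
- tank_channel (a point): Centre of the front mouth of the strainer's channel, at tank x = -60 mm, 60 mm up, level with the top of the lower guides. Steel guides along both sides leave a level channel along the tank's x, 8 mm high (60 to 68 mm up) and 120 mm wide.
- lid: Loose steel lid, 120 (x) x 130 (y) x 5 mm, about 0.4 kg; origin at the centre of the plate's underside, z up; starts 100 mm up. Under it hang two cross tongues 6 mm thick, 115 mm wide, 24 mm deep, at x = +-49.5 mm, 2.5 mm play in the tank: lift straight up 30 mm or more first. The front one locks the strainer in. On a flat surface it stands on them, origin 24 mm up.
- lid_knob (a point): Point to grip on the lid's knob: 41 mm above the lid's origin, on its axis. The knob is an upright black cylinder, 30 mm in diameter, from 28 to 54 mm above the origin, on a stem 16 mm in diameter.
- strainer: Loose aluminium strainer slider, about 0.25 kg: base plate 105 (x) x 117 (y) x 6 mm, low basket walls 28 mm high; origin at the centre of its underside, z up, -x its front, with a front plate 120 mm wide, 37 mm high at x = -59 to -54 mm. Starts home at tank x = -7.5 mm, 60 mm up, 2 mm play in height, 1.5 mm each side; comes free after 105 mm to tank -x; a skewed pull binds.
- strainer_grip (a point): Point to grip on the strainer's upright grip fin, which sticks out forward from the front plate: x = -83 mm, y = 0, z = 24 mm from the strainer's origin. The fin is black, 12 mm thick (y), from x = -104 to -59 mm and z = 0 to 38 mm.
- mat: Black rubber mat fixed to the bench, 200 x 200 x 6 mm; origin at the centre of its underside, so its top is at z = 6 mm. It and the tray lie to the left and right in front of the tank and may change places.
- tray: Open shallow steel drip tray fixed to the bench, 250 (x) x 210 (y) x 18 mm high, walls 3 mm, floor 3 mm thick; origin at the centre of its underside, so the strainer lying in it has its origin 3 mm above the tray's. Its x axis points roughly away from the robot.
- toolbit_a: Bystander: black steel lathe tool, 100 x 16 x 16 mm, lying in front of the tank; origin at the centre of its underside.
- toolbit_b: Bystander: another such lathe tool, 100 x 16 x 16 mm.
- chuck_key: Bystander: T-shaped steel chuck key, 96 x 60 x 14 mm, lying in front of the tank, to the right.
- oil_bottle: Bystander: white bottle, 60 mm in diameter, 150 mm high, left and behind.
- grease_tin: Bystander: round tin, 66 mm in diameter, 70 mm high, right and behind.
Things that resemble listed ones, but are neither listed nor needed, are in the scene too. Several things have the shape of the strainer; the one meant has the colours described above.

How it is judged:
By the outcome, as a careful person would: the job done as asked, in the order asked, and still so for the second after the job is handed in, with the robot touching nothing.
It also fails if it takes over 64 s, if anything falls off the work surface, if the arm or the gripper's body presses on something with over 40 N, if the wrist force passes 120 N, or if a joint passes its speed limit or range.

## Working session

There is one attempt and no reset: what is moved stays moved. The work goes in short steps, Python scripts to look and compute and a shell command to move; the robot and the scene stay as the last step left them, time stands still between calls to the robot, and variables do not carry over. Pictures are saved under pics/ and viewed, about 8 in all and at most 12, crops included, and the job is handed in when it is done.

```bash
ls; mkdir -p pics
cat > h.py <<'E'
import numpy as np, cv2
from scipy.spatial.transform import Rotation as R
from rig import manip
def cam(n):
    d=manip.get_image(n); d['R']=cv2.Rodrigues(np.array(d['rvec'],float))[0]; d['t']=np.array(d['tvec'],float).ravel(); return d
def world(d):
    K=np.array(d['intrinsics']); z=d['depth']; v,u=np.mgrid[:400,:640]
    P=np.stack([(u-K[0,2])/K[0,0]*z,(v-K[1,2])/K[1,1]*z,z],-1)
    W=(P-d['t'])@d['R']; W[z==0]=np.nan; return W
def rot(q): return R.from_quat([q[1],q[2],q[3],q[0]])
E
python3 - <<'E'
from h import *
for n in('top','side'):
    d=cam(n); cv2.imwrite(f'pics/{n}0.png',d['pixels']); np.savez(f'{n}0.npz',W=world(d),p=d['pixels'],R=d['R'],t=d['t'],K=d['intrinsics'])
    print(n,-d['R'].T@d['t'],d['R'][2])
s=manip.get_state();print(s)
print(rot(s['ee_rot']).as_matrix(),manip.grasp_offset)
E
```

```text
pics
top [0.27391324 0.01168096 1.34473491] [ 0.1854536   0.00576978 -0.98263608]
side [0.06360757 0.57793162 0.78539208] [ 0.4614984  -0.59694431 -0.65625965]
{'clock': 0.1, 'qpos': array([-1.43000199e+00,  2.76555426e-01,  1.50599711e+00,  4.29913219e-05,
        1.36071190e+00, -1.20993183e-01]), 'qd': array([-0.000771  ,  0.00094672, -0.00217938, -0.00067357, -0.00097684,
       -0.00072091]), 'effort': array([ 1.22059042e-03, -4.17700589e+01, -2.46405441e+01, -1.51566310e-04,
        5.83601097e-03, -3.73388744e-06]), 'position': array([ 0.14876202, -0.55494101,  0.23051647]), 'ee_rot': array([ 0.09169743,  0.70106711,  0.09287979, -0.70104909]), 'contact_force': array([ 0.30797438,  0.28853559, -0.32082455]), 'moment': array([-0.07060527, -0.00217289, -0.01719796]), 'width': 0.08571361031208517}
[[-1.92970459e-04  2.58798730e-01 -9.65931250e-01]
 [ 1.66113925e-03 -9.65929852e-01 -2.58798688e-01]
 [-9.99998602e-01 -1.65448681e-03 -2.43504801e-04]] 0.0187
```

View pics/top0.png

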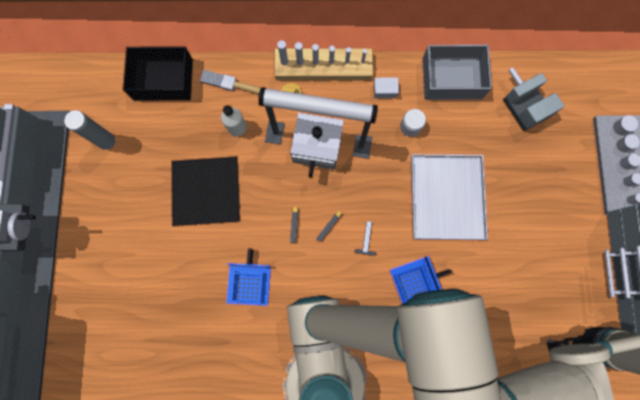

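View pics/side0.png

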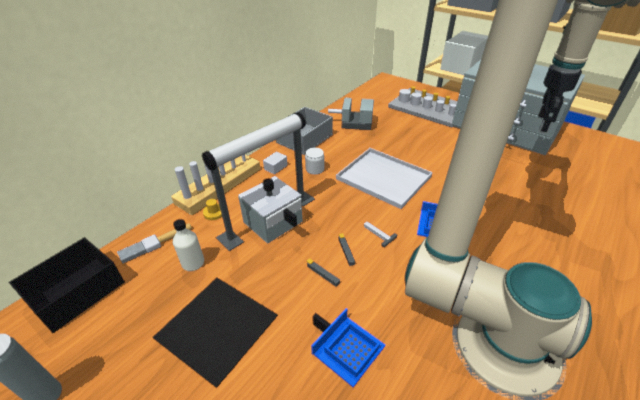

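Top view: the tank is at (317,138) under the lamp (265,97)-(375,112), its knob at (317,132) and the black fin at (311,170). The mat is at (205,190) and the tray at (449,197). The blue strainers are decoys. Next I measure these.

Run:
```python
from h import *
T=np.load('top0.npz');S=np.load('side0.npz')
def rect(P,n):
    r=cv2.minAreaRect((P[:,:2]*1000).astype(np.float32)); print(n,len(P),r, 'zmed',np.median(P[:,2]))
def sel(D,box):
    u0,v0,u1,v1=box; W=D['W'][v0:v1,u0:u1].reshape(-1,3); p=D['p'][v0:v1,u0:u1].reshape(-1,3).astype(int); k=~np.isnan(W[:,0]); return W[k],p[k]
W,p=sel(T,(160,145,250,235)); rect(W[(p.max(1)<70)&(W[:,2]<.02)],'mat T')
W,p=sel(S,(140,265,290,390)); rect(W[(p.max(1)<70)&(W[:,2]<.02)],'mat S')
for n,D,b in(('T',T,(400,145,500,250)),('S',S,(330,145,440,210))):
    W,p=sel(D,b); k=(p.max(1)-p.min(1)<60)&(p.max(1)>90)&(W[:,2]<.03); rect(W[k],'tray '+n)
for n,D,b in(('T',T,(250,80,385,180)),('S',S,(200,110,320,250))):
    W,p=sel(D,b)
    k=(W[:,2]>.098)&(W[:,2]<.112)&(p.min(1)>80); rect(W[k],'lid '+n)
    k=(W[:,2]>.255)&(W[:,2]<.31); rect(W[k],'lamp '+n)
    print('lamp zmax',np.percentile(W[:,2],99.5))
    k=(W[:,2]>.13)&(W[:,2]<.17)&(p.max(1)<90)
    q=W[k]; c=np.median(q,0); q=q[np.linalg.norm(q[:,:2]-c[:2],axis=1)<.03]; print('knob',len(q),q.mean(0),q.min(0),q.max(0))
    k=(W[:,2]>.055)&(W[:,2]<.105)&(p.max(1)<60); q=W[k]; print('fin',len(q),np.median(q,0)); 
    k=k&(W[:,2]>.09); rect(W[k],'fin top') if k.sum()>5 else 0
```

```text
mat T 4164 ((543.3306274414062, 354.0722351074219), (194.85870361328125, 197.1429443359375), 3.9616754055023193) zmed 0.004549773213194325
mat S 6702 ((544.1434936523438, 355.17169189453125), (197.42782592773438, 196.81948852539062), 3.894932985305786) zmed 0.005220922812846395
tray T 6312 ((525.4654541015625, -367.9656982421875), (221.72714233398438, 259.8055419921875), 88.82710266113281) zmed 0.0012052854017138705
tray S 3177 ((487.70440673828125, -363.7325134277344), (217.5238800048828, 327.6186828613281), 89.03486633300781) zmed 0.0029307677296783866
lid T 1777 ((673.2680053710938, 22.219467163085938), (130.24765014648438, 128.20579528808594), 79.84735107421875) zmed 0.10299576817540494
lamp T 2102 ((698.9597778320312, 18.259109497070312), (289.3340148925781, 44.936500549316406), 80.33624267578125) zmed 0.29061970743882604
lamp zmax 0.2965590512367163
knob 97 [0.67431076 0.02100881 0.15048145] [0.66180853 0.00926155 0.13060116] [0.69096352 0.0336109  0.16064586]
fin 120 [0.67016925 0.0372763  0.09229534]
fin top 71 ((632.2846069335938, 30.667709350585938), (271.0373840332031, 131.32510375976562), 79.22282409667969) zmed 0.09689912523720834
lid S 1221 ((773.3056030273438, 5.4093780517578125), (131.67393493652344, 325.7431335449219), 79.91230773925781) zmed 0.10420013663884355
lamp S 1854 ((698.3411865234375, 19.179672241210938), (290.4903564453125, 44.45542526245117), 79.30960845947266) zmed 0.2859395472263644
lamp zmax 0.2957316729138315
knob 106 [0.67356608 0.02594301 0.14559125] [0.6649104  0.01086018 0.13105086] [0.68806962 0.03701511 0.15642797]
fin 270 [0.60496337 0.04128243 0.08354772]
fin top 95 ((635.765625, 30.535552978515625), (271.3009948730469, 133.906494140625), 81.4998779296875) zmed 0.09629860898358927
```

```bash
cat >> h.py <<'E'
TH=np.deg2rad(-10.0); TK=np.array([.674,.0226,0])
def tank(x,y,z): c,s=np.cos(TH),np.sin(TH); return TK+np.array([c*x-s*y,s*x+c*y,z])
def pose(g,head,tilt):   # grasp point, heading deg, tilt deg
    h,t=np.deg2rad([head,tilt]); x=np.array([np.sin(t)*np.cos(h),np.sin(t)*np.sin(h),-np.cos(t)])
    y=np.array([np.sin(h),-np.cos(h),0]); return np.array(g)+manip.grasp_offset*x, np.c_[x,y,np.cross(x,y)]
def to(g,head,tilt,s=None):
    s=s or manip.get_state(); Rc=rot(s['ee_rot']).as_matrix(); p,Rt=pose(g,head,tilt)
    d=Rc.T@(p-s['position'])*100; r=R.from_matrix(Rc.T@Rt).as_rotvec()
    print('d cm',d.round(2),'dr',r.round(4),'dist',np.linalg.norm(d).round(1),'deg',np.rad2deg(np.linalg.norm(r)).round(1))
def show():
    s=manip.get_state(); Rc=rot(s['ee_rot']).as_matrix(); x=Rc[:,0]
    print('t',s['clock'],'g',(s['position']-manip.grasp_offset*x).round(4),'tilt',np.rad2deg(np.arccos(-x[2])).round(2),'head',np.rad2deg(np.arctan2(-Rc[0,1]*-1,-Rc[1,1])).round(2),'roll y.z',Rc[2,1].round(4),'F',s['contact_force'].round(1),'w',round(s['width'],4),'q',s['qpos'].round(2)); return s
E
python3 - <<'E'
from h import *
show(); to([.45,.03,.33],-10,40)
E
```

```text
t 0.1 g [ 0.1488 -0.555   0.2492] tilt 0.1 head 15.0 roll y.z -0.0017 F [ 0.3  0.3 -0.3] w 0.0857 q [-1.43  0.28  1.51  0.    1.36 -0.12]
d cm [ -8.43 -48.21 -45.33] dr [0.4178 0.687  0.1539] dist 66.7 deg 46.9
```

```bash
python3 -m creep '{"delta_pos": [[-2,-4,-4],[-4,-8,-7.5],[-5,-11.5,-11],[-6,-15,-14],[-7,-18.5,-17.5],[-8,-22,-21],[-8.4,-25.5,-24],[-8.4,-29,-27.5],[-8.4,-32.5,-30.5],[-8.4,-36,-34]], "dr": [[0,0,0],[0.03,0.05,0.01],[0.08,0.13,0.03],[0.12,0.2,0.045],[0.16,0.27,0.06],[0.2,0.33,0.075],[0.24,0.4,0.09],[0.28,0.46,0.1],[0.32,0.53,0.12],[0.36,0.6,0.13]]}' 1 80
python3 -c "
from h import *
show();to([.45,.03,.33],-10,40)
p=tank(-.11,0,.141+.12);to(p,-10,40)"
```

```text
clock: 1.1
position: [0.3806, -0.1238, 0.3153]
ee_rot: [-0.021, 0.886, -0.056, -0.46]
contact_force: [1.9, -0.2, 0.5]
width: 0.0855
t 1.1 g [ 0.37   -0.1223  0.3306] tilt 35.18 head -6.84 roll y.z 0.0146 F [ 1.9 -0.2  0.5] w 0.0855 q [-0.86 -0.37  2.06  0.46  1.01  0.66]
d cm [  3.38 -16.03  -5.27] dr [0.0526 0.0839 0.022 ] dist 17.2 deg 5.8
d cm [ 15.53 -18.67 -10.59] dr [0.0526 0.0839 0.022 ] dist 26.5 deg 5.8
```

```bash
python3 -m creep '{"delta_pos": [[1,-4.5,-1.5],[2,-9,-3],[3,-13,-4.2],[3.4,-16,-5.3],[3.4,-16,-5.3]], "dr": [[0.02,0.03,0.01],[0.035,0.055,0.015],[0.05,0.08,0.02],[0.0526,0.0839,0.022],[0.0526,0.0839,0.022]]}'
python3 -c "
from h import *
show()
to(tank(-.077,0,.233),-10,40);to(tank(0,0,.141),-10,40)"
```

```text
clock: 1.6
position: [0.4553, 0.0164, 0.3132]
ee_rot: [-0.035, 0.901, -0.078, -0.426]
contact_force: [0.2, -1.9, -1.3]
width: 0.0856
t 1.6 g [0.4436 0.0184 0.3276] tilt 39.39 head -9.78 roll y.z 0.0036 F [ 0.2 -1.9 -1.3] w 0.0856 q [-0.06 -0.28  2.06 -0.12  0.68  1.75]
d cm [16.78 -4.39 -5.57] dr [ 0.0053  0.0106 -0.0003] dist 18.2 deg 0.7
d cm [28.78 -4.39 -5.68] dr [ 0.0053  0.0106 -0.0003] dist 29.7 deg 0.7
```

```bash
python3 -m creep '{"delta_pos": [[4,-1,-1.4],[8,-2,-2.8],[12,-3.2,-4.2],[15,-4,-5.1],[15.8,-3.9,-5.3],[15.8,-3.9,-5.3],[15.8,-3.9,-5.3]], "dr": [[0,0,0],[0,0,0],[0,0,0],[0,0,0],[0,0,0],[0,0,0],[0,0,0]]}'
python3 - <<'E'
from h import *
show()
to(tank(-.077,0,.233),-10,40);to(tank(0,0,.141),-10,40)
d=cam('side');a=d['pixels'][90:290,150:350];b=cam('top')['pixels'][60:220,220:420]
cv2.imwrite('pics/s1.png',np.hstack([cv2.resize(a,(400,400),interpolation=3),cv2.resize(b,(400,320),interpolation=3)[:320] if 0 else cv2.copyMakeBorder(cv2.resize(b,(400,320),interpolation=3),0,80,0,0,0)]))
E
```

```text
clock: 2.3
position: [0.6008, 0.0283, 0.2252]
ee_rot: [-0.035, 0.9, -0.078, -0.426]
contact_force: [-0.4, -0.5, -0.2]
width: 0.0856
t 2.3 g [0.5892 0.0304 0.2397] tilt 39.35 head -9.86 roll y.z 0.0037 F [-0.4 -0.5 -0.2] w 0.0856 q [-0.    0.06  2.03 -0.29  0.4   1.97]
d cm [ 1.02 -0.7  -0.21] dr [ 0.0042  0.0113 -0.0013] dist 1.3 deg 0.7
d cm [13.01 -0.72 -0.33] dr [ 0.0042  0.0113 -0.0013] dist 13.0 deg 0.7
```

View pics/s1.png

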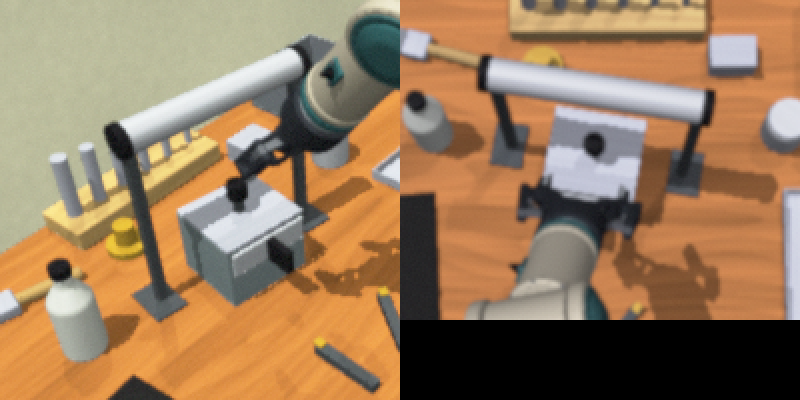

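Picture: the gripper is tilted in front of the knob (side view knob at (237,190); top view knob at (594,145)), jaws to either side, clear of the lamp. I go in slowly.

```bash
python3 -m creep '{"delta_pos": [[2,-0.4,-0.1],[4,-0.7,-0.2],[6,-0.7,-0.3],[8,-0.7,-0.3],[10,-0.7,-0.3],[11.5,-0.7,-0.3],[12.5,-0.7,-0.3],[13.2,-0.7,-0.3],[13.2,-0.7,-0.3],[13.2,-0.7,-0.3]], "dr": [[0,0,0],[0.004,0.01,0],[0.004,0.01,0],[0.004,0.01,0],[0.004,0.01,0],[0.004,0.01,0],[0.004,0.01,0],[0.004,0.01,0],[0.004,0.01,0],[0.004,0.01,0]]}'
python3 - <<'E'
from h import *
show(); to(tank(0,0,.141),-10,40)
b=cam('top'); a=cam('side')
cv2.imwrite('pics/s2.png',np.hstack([cv2.resize(a['pixels'][130:250,190:340],(400,320),interpolation=2),cv2.resize(b['pixels'][80:200,250:400],(400,320),interpolation=2)]))
E
```

```text
clock: 3.4
position: [0.6876, 0.0203, 0.1262]
ee_rot: [-0.036, 0.903, -0.079, -0.421]
contact_force: [0.5, -0.2, -0.1]
width: 0.0853
t 3.4 g [0.6757 0.0224 0.1405] tilt 40.05 head -10.02 roll y.z 0.0009 F [ 0.5 -0.2 -0.1] w 0.0853 q [-0.02  0.31  2.02 -0.69  0.16  2.37]
d cm [-0.15  0.01  0.1 ] dr [ 0.0003 -0.0008 -0.0009] dist 0.2 deg 0.1
```

View pics/s2.png

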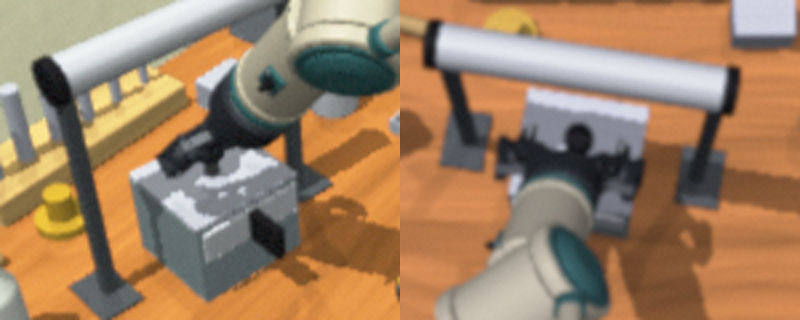

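Picture: the fingers straddle the knob (right half, knob at (577,140)), no contact. I close the jaws.

```bash
python3 -m creep '{"delta_pos": [[0,0,0],[0,0,0],[0,0,0],[0,0,0],[0,0,0],[0,0,0],[0,0,0],[0,0,0]], "dr": [[0,0,0],[0,0,0],[0,0,0],[0,0,0],[0,0,0],[0,0,0],[0,0,0],[0,0,0]]}' -1 80
python3 -c "
from h import *
show();to(tank(0,0,.141+.045),-10,40)
"
```

```text
clock: 4.3
position: [0.6875, 0.0201, 0.1254]
ee_rot: [-0.036, 0.903, -0.08, -0.421]
contact_force: [-4.7, -2.2, 5.9]
width: 0.0278
t 4.3 g [0.6756 0.0223 0.1397] tilt 39.97 head -10.03 roll y.z 0.0017 F [-4.7 -2.2  5.9] w 0.0278 q [-0.02  0.31  2.02 -0.69  0.16  2.37]
d cm [-3.66  0.   -2.85] dr [ 0.0007  0.0005 -0.0016] dist 4.6 deg 0.1
```

```bash
python3 -m creep '{"delta_pos": [[-0.23,0,-0.19],[-0.61,0,-0.51],[-1.07,0,-0.9],[-1.53,0,-1.28],[-1.99,0,-1.67],[-2.45,0,-2.06],[-2.9,0,-2.44],[-3.3,0,-2.76],[-3.45,0,-2.89],[-3.45,0,-2.89]], "dr": [[0,0,0],[0,0,0],[0,0,0],[0,0,0],[0,0,0],[0,0,0],[0,0,0],[0,0,0],[0,0,0],[0,0,0]]}'
python3 - <<'E'
from h import *
show()
to(tank(-.15,0,.20),-10,40)
a=cam('side');b=cam('top')
cv2.imwrite('pics/s3.png',np.hstack([cv2.resize(a['pixels'][110:260,190:340],(400,400),interpolation=2),cv2.resize(b['pixels'][60:210,250:400],(400,400),interpolation=2)]))
E
```

```text
clock: 5.3
position: [0.6878, 0.0206, 0.1701]
ee_rot: [-0.036, 0.903, -0.079, -0.421]
contact_force: [0.2, 0.7, -2.9]
width: 0.0277
t 5.3 g [0.6759 0.0227 0.1844] tilt 39.97 head -10.01 roll y.z 0.0009 F [ 0.2  0.7 -2.9] w 0.0277 q [-0.02  0.25  1.96 -0.4   0.26  2.08]
d cm [-10.95   0.05  10.64] dr [ 0.0005  0.0006 -0.0008] dist 15.3 deg 0.1
```

View pics/s3.png

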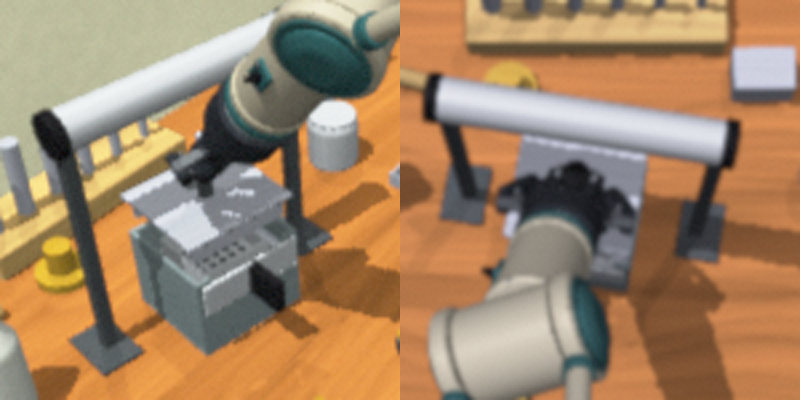

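Picture: the lid hangs level above the tank (left half, around (205,205)), clear of it and of the lamp; the strainer has stayed in. I draw it out forward.

```bash
python3 -m creep '{"delta_pos": [[-0.6,0,0.5],[-2,0,1.9],[-3.5,0,3.4],[-5,0,4.9],[-6.5,0,6.3],[-8,0,7.8],[-9.5,0,9.2],[-10.5,0,10.2],[-11,0,10.6],[-11,0,10.6]], "dr": [[0,0,0],[0,0,0],[0,0,0],[0,0,0],[0,0,0],[0,0,0],[0,0,0],[0,0,0],[0,0,0],[0,0,0]]}'
python3 - <<'E'
from h import *
show()
to([.5437,.3547,.20],4,40)
to([.5437,.3547,.20],14,40)
E
```

```text
clock: 6.4
position: [0.5376, 0.0472, 0.1865]
ee_rot: [-0.036, 0.903, -0.079, -0.421]
contact_force: [-0.3, -0.1, -3.1]
width: 0.0278
t 6.4 g [0.5258 0.0493 0.2009] tilt 40.0 head -9.97 roll y.z 0.0008 F [-0.3 -0.1 -3.1] w 0.0278 q [ 0.06  0.02  2.2  -0.56  0.29  2.29]
d cm [ -2.24 -30.68   2.77] dr [-0.1863  0.0002 -0.1574] dist 30.9 deg 14.0
d cm [ -2.29 -30.88   2.82] dr [-3.200e-01  2.000e-04 -2.696e-01] dist 31.1 deg 24.0
```

```bash
cat > k.py <<'E'
from h import *
from scipy.optimize import least_squares
Q=np.array([[-1.43,.276,1.505,0,1.361,-.121],[-.86,-.37,2.06,.46,1.01,.66],[-.06,-.28,2.06,-.12,.68,1.75],[0,.06,2.03,-.29,.40,1.97],[-.02,.31,2.02,-.69,.16,2.37],[-.02,.25,1.96,-.40,.26,2.08],[.06,.02,2.20,-.56,.29,2.29]])
G=np.array([[.1488,-.555,.2492],[.37,-.1223,.3306],[.4436,.0184,.3276],[.5892,.0304,.2397],[.6757,.0224,.1405],[.6759,.0227,.1844],[.5258,.0493,.2009]])
HT=np.array([[15,0.1],[-6.84,35.18],[-9.78,39.39],[-9.86,39.35],[-10.02,40.05],[-10.01,39.97],[-9.97,40]])
e=lambda a,t:R.from_euler(a,t).as_matrix()
def fk(q,p,s4=1,s6=1):
    h,a1,L2,a3,L3,dt=p
    A=e('z',q[0]); B=A@e('y',q[1]); C=B@e('y',q[2]); D=C@e('z',s4*q[3])@e('y',q[4])
    pos=A@[a1,0,h]+B@[0,0,L2]+C@[a3,0,L3]+D@[0,0,dt]
    Rt=D@e('z',s6*q[5]); return pos,Rt
def fit(s4,s6):
    best=None
    for i in range(4):
        f=least_squares(lambda p:np.ravel([fk(q,p,s4)[0]-g for q,g in zip(Q,G)]),[.3,0,.4,0,.4,.15+.05*i])
        best=f if best is None or f.cost<best.cost else best
    return best
E
python3 - <<'E'
from k import *
for s4 in(1,-1):
    f=fit(s4,1); print(s4,f.x.round(3),np.sqrt(2*f.cost/7))
    for s6 in(1,-1):
        for q,ht in zip(Q,HT):
            Rt=fk(q,f.x,s4,s6)[1]; p,Rr=pose([0,0,0],*ht); M=Rt.T@Rr; print(s6,M.round(2).ravel())
E
```

```text
1 [0.09  0.039 0.593 0.021 0.384 0.304] 0.06981258590865545
1 [-0. -1. -0.  0.  0. -1.  1. -0.  0.]
1 [ 0.02 -1.    0.02 -0.   -0.02 -1.    1.    0.02 -0.  ]
1 [ 0.01 -1.   -0.   -0.    0.   -1.    1.    0.01 -0.  ]
1 [ 0.   -1.    0.    0.01 -0.   -1.    1.    0.    0.01]
1 [ 0.   -1.    0.    0.01 -0.   -1.    1.    0.    0.  ]
1 [ 0. -1. -0.  0.  0. -1.  1.  0.  0.]
1 [ 0.   -1.    0.    0.01 -0.   -1.    1.    0.    0.01]
-1 [ 0.   -0.97 -0.24  0.    0.24 -0.97  1.   -0.    0.  ]
-1 [ 0.01 -0.23  0.97  0.02 -0.97 -0.23  1.    0.02 -0.  ]
-1 [-0.01  0.94 -0.35 -0.    0.35  0.94  1.    0.01 -0.  ]
-1 [ 0.01  0.69 -0.72 -0.01  0.72  0.69  1.    0.    0.01]
-1 [ 0.01 -0.03 -1.   -0.    1.   -0.03  1.    0.    0.  ]
-1 [-0.    0.53 -0.85 -0.    0.85  0.53  1.    0.    0.  ]
-1 [ 0.01  0.13 -0.99 -0.01  0.99  0.13  1.    0.    0.01]
-1 [-0.353  0.343  0.237 -0.362  0.113 -0.113] 0.08982443881165039
1 [-0. -1. -0.  0.  0. -1.  1. -0.  0.]
1 [ 0.29 -0.77  0.57  0.65 -0.29 -0.71  0.71  0.57  0.41]
1 [-0.14 -0.97 -0.19  0.04  0.18 -0.98  0.99 -0.14  0.01]
1 [-0.16 -0.84 -0.51  0.15  0.49 -0.86  0.98 -0.21  0.04]
1 [-0.01 -0.2  -0.98  0.2   0.96 -0.2   0.98 -0.2   0.03]
1 [-0.12 -0.7  -0.7   0.16  0.69 -0.71  0.98 -0.2   0.02]
1 [-0.08 -0.46 -0.88  0.29  0.84 -0.46  0.95 -0.29  0.06]
-1 [ 0.   -0.97 -0.24  0.    0.24 -0.97  1.   -0.    0.  ]
-1 [-0.55  0.09  0.83  0.44 -0.82  0.38  0.71  0.57  0.41]
-1 [ 0.14  0.97 -0.17  0.01  0.17  0.99  0.99 -0.14  0.01]
-1 [ 0.22  0.94 -0.26  0.02  0.26  0.97  0.98 -0.21  0.04]
-1 [ 0.2   0.95 -0.23  0.02  0.23  0.97  0.98 -0.2   0.03]
-1 [ 0.2   0.95 -0.24  0.02  0.24  0.97  0.98 -0.2   0.02]
-1 [ 0.29  0.89 -0.34  0.04  0.34  0.94  0.95 -0.29  0.06]
```

```bash
python3 - <<'E'
import re
s=open('k.py').read()
s=s.replace("h,a1,L2,a3,L3,dt=p","h,a1,L2,a3,L3,dt,b,ly=p").replace("B@[0,0,L2]","B@[b,ly,L2]").replace("[.3,0,.4,0,.4,.15+.05*i]","[.3,0,.4,0,.4,.15+.05*i,0,0]")
open('k.py','w').write(s)
E
python3 - <<'E'
from k import *
f=fit(1,1); print(f.x.round(3),np.sqrt(2*f.cost/7)); print((f.fun*1000).round(0).reshape(-1,3))
E
```

```text
[0.133 0.009 0.627 0.059 0.408 0.344 0.003 0.07 ] 0.002313894489874439
[[ 1.  1. -0.]
 [-1. -1.  0.]
 [ 1. -1.  1.]
 [-3.  2. -3.]
 [ 1. -1.  1.]
 [ 3. -0.  1.]
 [-1.  0. -0.]]
```

```bash
cat >> k.py <<'E'
P=fit(1,1).x
LO=np.array([-2.89,-.75,.22,-1.18,.11,-2.7]);HI=np.array([2.89,2.08,2.7,4.32,2.71,2.7])
M0=np.array([[0,-1,0],[0,0,-1],[1,0,0]])
def ik(g,head,tilt,q0):
    _,Rt=pose(g,head,tilt)
    def r(q):
        p,Rm=fk(q,P); return np.r_[(p-g)*10,R.from_matrix((Rm@M0).T@Rt).as_rotvec()]
    f=least_squares(r,np.clip(q0,LO+.01,HI-.01),bounds=(LO,HI)); return f.x,np.linalg.norm(f.fun)
E
python3 - <<'E'
from k import *
q0=Q[-1]
for z in(.2,.07):
  for h in range(-10,91,10):
    b=min((ik(np.array([.5437,.3547,z]),h,40,[.5,.1,2.2,q4,.3,1.7-q4]) for q4 in(-.8,0,1.2,2,3)),key=lambda t:t[1]); print(z,h,b[0].round(2),round(b[1],4))
E
```

```text
0.2 -10 [ 0.66  0.27  1.8  -0.59  0.72  2.7 ] 0.1546
0.2 0 [ 0.65  0.24  1.88 -0.69  0.57  2.7 ] 0.0623
0.2 10 [ 0.61  0.22  1.96 -0.75  0.42  2.62] 0.0
0.2 20 [ 0.53  0.19  2.   -0.42  0.29  2.12] 0.0
0.2 30 [0.44 0.18 2.01 0.21 0.26 1.31] 0.0
0.2 40 [0.35 0.18 2.01 0.68 0.35 0.66] 0.0
0.2 50 [0.27 0.2  1.98 0.85 0.5  0.31] 0.0
0.2 60 [0.21 0.23 1.94 0.89 0.66 0.09] 0.0
0.2 70 [ 0.16  0.27  1.89  0.88  0.82 -0.06] 0.0
0.2 80 [ 0.13  0.31  1.82  0.84  0.97 -0.18] 0.0
0.2 90 [ 0.12  0.36  1.74  0.8   1.11 -0.28] 0.0
0.07 -10 [ 0.7   0.47  2.17  4.32  0.49 -2.06] 0.1985
0.07 0 [ 0.66  0.45  2.16  4.32  0.4  -2.22] 0.1081
0.07 10 [ 0.61  0.42  2.15  4.32  0.28 -2.4 ] 0.0301
0.07 20 [ 0.53  0.41  2.16  3.93  0.16 -2.21] 0.0
0.07 30 [ 0.44  0.4   2.18  2.76  0.14 -1.26] 0.0
0.07 40 [ 0.35  0.4   2.18  2.    0.24 -0.71] 0.0
0.07 50 [ 0.27  0.41  2.15  1.64  0.37 -0.55] 0.0
0.07 60 [ 0.21  0.43  2.1   1.4   0.51 -0.51] 0.0
0.07 70 [ 0.16  0.45  2.04  1.21  0.64 -0.5 ] 0.0
0.07 80 [ 0.13  0.49  1.97  1.07  0.78 -0.52] 0.0
0.07 90 [ 0.12  0.52  1.88  0.95  0.91 -0.56] 0.0
```

Run:
```python
from k import *
to([.53,.20,.23],42,40)
q=Q[-1]
for a in np.linspace(0,1,11):
    q,e_=ik(np.array([.526+.004*a,.049+.151*a,.2+.03*a]),-10+52*a,40,q); print(q.round(2),round(e_,3))
```

```text
d cm [ -3.95 -15.86   0.15] dr [-6.944e-01  4.000e-04 -5.836e-01] dist 16.3 deg 52.0
[ 0.06  0.02  2.21 -0.58  0.27  2.31] 0.0
[ 0.04  0.01  2.21 -0.34  0.24  2.  ] 0.0
[ 0.02  0.    2.21 -0.05  0.23  1.63] 0.0
[0.01 0.   2.2  0.23 0.25 1.28] 0.0
[-0.01 -0.    2.19  0.45  0.29  0.99] 0.0
[-0.02  0.    2.18  0.6   0.34  0.76] 0.0
[-0.03  0.01  2.16  0.7   0.4   0.6 ] 0.0
[-0.04  0.01  2.14  0.76  0.46  0.47] 0.0
[-0.05  0.03  2.12  0.8   0.53  0.36] 0.0
[-0.05  0.04  2.1   0.82  0.59  0.27] 0.0
[-0.05  0.06  2.07  0.84  0.66  0.2 ] 0.0
```

```bash
python3 -m creep '{"delta_pos": [[-0.1,-0.5,0],[-0.3,-1.2,0],[-0.5,-1.9,0],[-0.7,-2.6,0],[-0.8,-3.3,0],[-1,-4,0],[-1.2,-4.7,0],[-1.4,-5.4,0],[-1.5,-6.1,0],[-1.6,-6.4,0]], "dr": [[-0.02,0,-0.017],[-0.051,0,-0.043],[-0.082,0,-0.069],[-0.113,0,-0.095],[-0.144,0,-0.121],[-0.175,0,-0.147],[-0.206,0,-0.173],[-0.237,0,-0.199],[-0.26,0,-0.218],[-0.278,0,-0.234]]}'
python3 - <<'E'
from h import *
show(); to([.53,.20,.23],42,40); to([.5437,.3547,.15],94,40)
E
```

```text
clock: 7.4
position: [0.5404, 0.1118, 0.1987]
ee_rot: [0.041, 0.902, 0.086, -0.421]
contact_force: [-0.1, 0.2, -3.8]
width: 0.0275
t 7.4 g [0.5286 0.1095 0.213 ] tilt 39.99 head 10.89 roll y.z 0.001 F [-0.1  0.2 -3.8] w 0.0275 q [-0.01 -0.    2.18  0.43  0.31  1.01]
d cm [-0.23 -9.48 -2.38] dr [-0.4154  0.0005 -0.3497] dist 9.8 deg 31.1
d cm [  8.06 -24.99   0.16] dr [-1.1108e+00  9.0000e-04 -9.3290e-01] dist 26.3 deg 83.1
```

```bash
python3 -m creep '{"delta_pos": [[0,-1,-0.2],[0,-2,-0.5],[-0.1,-3,-0.7],[-0.1,-4,-1],[-0.1,-5,-1.2],[-0.2,-6,-1.5],[-0.2,-7,-1.7],[-0.2,-8,-2],[-0.2,-9,-2.2],[-0.2,-9.5,-2.4]], "dr": [[-0.04,0,-0.034],[-0.085,0,-0.072],[-0.13,0,-0.109],[-0.175,0,-0.147],[-0.22,0,-0.185],[-0.265,0,-0.223],[-0.31,0,-0.261],[-0.355,0,-0.299],[-0.395,0,-0.3325],[-0.4154,0,-0.3497]]}'
python3 - <<'E'
from h import *
show(); to([.5437,.3547,.15],94,40)
E
```

```text
clock: 8.4
position: [0.5398, 0.2077, 0.2154]
ee_rot: [0.152, 0.846, 0.324, -0.395]
contact_force: [0.4, 0.1, -4.8]
width: 0.0278
t 8.4 g [0.5309 0.1997 0.2297] tilt 39.95 head 41.97 roll y.z 0.0012 F [ 0.4  0.1 -4.8] w 0.0278 q [-0.05  0.05  2.06  0.83  0.66  0.21]
d cm [ 13.07 -11.63  -3.22] dr [-0.6952  0.0014 -0.5843] dist 17.8 deg 52.0
```

```bash
python3 -m creep '{"delta_pos": [[1,-1,-0.2],[2.5,-2.2,-0.6],[4,-3.5,-1],[5.5,-4.9,-1.4],[7,-6.2,-1.7],[8.5,-7.6,-2.1],[10,-8.9,-2.5],[11.5,-10.2,-2.8],[12.6,-11.2,-3.1],[13.1,-11.6,-3.2]], "dr": [[-0.06,0,-0.05],[-0.13,0,-0.109],[-0.2,0,-0.168],[-0.27,0,-0.227],[-0.34,0,-0.286],[-0.41,0,-0.345],[-0.48,0,-0.404],[-0.55,0,-0.462],[-0.63,0,-0.53],[-0.695,0,-0.584]]}'
python3 -m creep '{"delta_pos": [[0,0,0],[0,0,0]], "dr": [[0,0,0],[0,0,0]]}'
python3 - <<'E'
from h import *
show(); to([.5437,.3547,.11],94,40)
W=world(a:=cam('side')); b=cam('top'); Wt=world(b)
cv2.imwrite('pics/s4.png',np.hstack([cv2.resize(a['pixels'][200:400,100:300],(400,400),interpolation=2),cv2.resize(b['pixels'][120:270,130:280],(400,400),interpolation=2)]))
E
```

```text
clock: 9.4
position: [0.543, 0.3675, 0.134]
ee_rot: [0.31, 0.617, 0.663, -0.288]
contact_force: [0.2, 0.0, -2.7]
width: 0.028
clock: 9.6
position: [0.5423, 0.3669, 0.1349]
ee_rot: [0.309, 0.619, 0.662, -0.289]
contact_force: [-0.7, -0.3, -4.6]
width: 0.0277
t 9.6 g [0.5431 0.3549 0.1492] tilt 39.96 head 93.85 roll y.z -0.0013 F [-0.7 -0.3 -4.6] w 0.0277 q [ 0.11  0.43  1.76  0.81  1.08 -0.4 ]
d cm [2.99 0.06 2.53] dr [-0.0029  0.0008 -0.0007] dist 3.9 deg 0.2
```

View pics/s4.png

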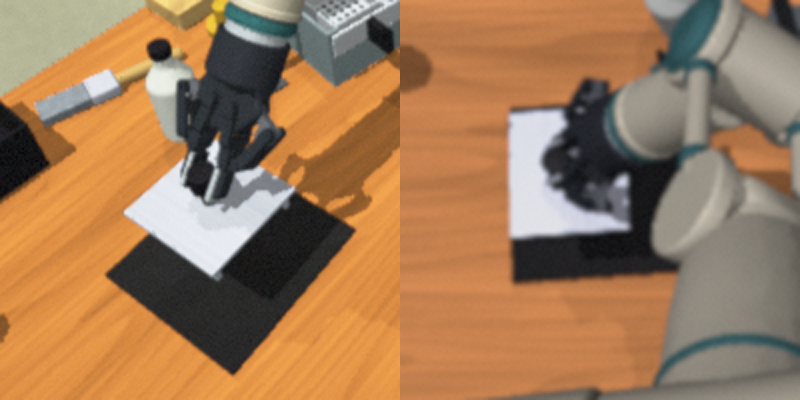

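Picture: the lid hangs level over the mat (left half, lid centre (210,210); mat around (230,270)). I lower it, slow at the end, and check its tilt.

```bash
python3 -m creep '{"delta_pos": [[0.3,0,0.25],[1,0,0.84],[1.7,0,1.42],[2.4,0,2.0],[3.1,0,2.6],[3.8,0,3.19],[4.5,0,3.78],[4.9,0,4.1],[5,0,4.2],[5,0,4.2]], "dr": [[0,0,0],[0,0,0],[0,0,0],[0,0,0],[0,0,0],[0,0,0],[0,0,0],[0,0,0],[0,0,0],[0,0,0]]}'
python3 - <<'E'
from h import *
show(); to([.5437,.3547,.0697],94,40)
for n,b in(('side',(130,255,260,370)),('top',(150,140,260,240))):
    d=cam(n);W=world(d);u0,v0,u1,v1=b
    w=W[v0:v1,u0:u1].reshape(-1,3);p=d['pixels'][v0:v1,u0:u1].reshape(-1,3).astype(int)
    k=(w[:,2]>.03)&(w[:,2]<.07)&(p.min(1)>120); q=w[k]
    A=np.c_[q[:,:2]-[.5437,.3547],np.ones(len(q))]; c=np.linalg.lstsq(A,q[:,2],rcond=None)[0]; 
    print(n,len(q),'plane',c.round(4),cv2.minAreaRect((q[:,:2]*1000).astype(np.float32)))
E
```

```text
clock: 10.7
position: [0.5413, 0.3674, 0.0701]
ee_rot: [0.308, 0.618, 0.663, -0.289]
contact_force: [-0.0, 0.3, -2.8]
width: 0.0283
t 10.7 g [0.5422 0.3554 0.0845] tilt 40.06 head 93.94 roll y.z -0.002 F [-0.   0.3 -2.8] w 0.0283 q [ 0.11  0.51  1.83  0.88  0.99 -0.53]
d cm [1.08 0.15 1.01] dr [-0.0022 -0.001   0.0008] dist 1.5 deg 0.1
side 2292 plane [-0.0113  0.0094  0.0486] ((612.691162109375, 348.63623046875), (146.7671356201172, 295.79150390625), 80.14311218261719)
top 908 plane [-0.0038 -0.0007  0.0487] ((539.0330810546875, 361.3372802734375), (131.77159118652344, 120.24214935302734), 3.401789903640747)
```

Run:
```python
from h import *
to([.545,.3515,.0715],94,40)
```

```text
d cm [0.77 0.23 1.19] dr [-0.0015 -0.0011  0.0001] dist 1.4 deg 0.1
```

```bash
python3 -m creep '{"delta_pos": [[0.2,0.1,0.35],[0.4,0.2,0.65],[0.6,0.23,0.95],[0.7,0.23,1.12],[0.77,0.23,1.19],[0.8,0.23,1.22],[0.83,0.23,1.24],[0.86,0.23,1.27],[0.89,0.23,1.29],[0.89,0.23,1.29]], "dr": [[0,0,0],[0,0,0],[0,0,0],[0,0,0],[0,0,0],[0,0,0],[0,0,0],[0,0,0],[0,0,0],[0,0,0]]}'
python3 -c "
from h import *
show()"
```

```text
clock: 11.8
position: [0.5438, 0.3636, 0.0556]
ee_rot: [0.308, 0.618, 0.663, -0.288]
contact_force: [-0.5, 0.5, -1.9]
width: 0.0279
t 11.8 g [0.5447 0.3515 0.0699] tilt 40.08 head 93.96 roll y.z -0.0015 F [-0.5  0.5 -1.9] w 0.0279 q [ 0.11  0.53  1.84  0.89  0.97 -0.56]
```

```bash
python3 -m creep '{"delta_pos": [[0.03,0,0.025],[0.06,0,0.05],[0.08,0,0.065],[0.08,0,0.065],[0.08,0,0.065]], "dr": [[0,0,0],[0,0,0],[0,0,0],[0,0,0],[0,0,0]]}'
python3 -c "
from h import *
show()"
```

```text
clock: 12.3
position: [0.5437, 0.3636, 0.0555]
ee_rot: [0.308, 0.618, 0.663, -0.288]
contact_force: [-2.3, -3.7, 5.2]
width: 0.0278
t 12.3 g [0.5446 0.3516 0.0698] tilt 40.13 head 93.98 roll y.z -0.0012 F [-2.3 -3.7  5.2] w 0.0278 q [ 0.11  0.54  1.84  0.9   0.97 -0.57]
```

```bash
python3 -m creep '{"delta_pos": [[0,0,0],[0,0,0],[0,0,0],[0,0,0],[0,0,0],[0,0,0]], "dr": [[0,0,0],[0,0,0],[0,0,0],[0,0,0],[0,0,0],[0,0,0]]}' 1
python3 -m creep '{"delta_pos": [[-1,0,0],[-3,0,0],[-5,0,0],[-7,0,0],[-9,0,0],[-11,0,-1],[-13,0,-3],[-15,0,-5],[-16,0,-6],[-16,0,-6]], "dr": [[0,0,0],[0,0,0],[0,0,0],[0,0,0],[0,0,0],[0,0,0],[0,0,0],[0,0,0],[0,0,0],[0,0,0]]}'
python3 - <<'E'
from k import *
s=show()
g=tank(-.0905,0,.084); print(g)
# IK for vertical fin grasp, pull end, tray
for n,g,h in(('fin',g,-10),('out',tank(-.2205,0,.084),-10),('tray',np.array([.465,-.368,.027]),-1),('above',tank(-.15,0,.25),-10)):
  for hh in(h,h+180):
    b=min((ik(g,hh,0,[0,.3,1.5,0,1.3,q6]) for q6 in(-1.5,0,1.5)),key=lambda t:t[1]); print(n,hh,b[0].round(2),round(b[1],4))
to(tank(-.0905,0,.25),-10,0)
E
```

```text
clock: 12.9
position: [0.5439, 0.3634, 0.054]
ee_rot: [0.308, 0.618, 0.663, -0.289]
contact_force: [0.6, 0.1, -0.3]
width: 0.0856
clock: 13.9
position: [0.549, 0.3065, 0.2176]
ee_rot: [0.31, 0.619, 0.662, -0.287]
contact_force: [-0.3, -0.5, -0.3]
width: 0.0853
t 13.9 g [0.5498 0.2945 0.2319] tilt 40.04 head 93.94 roll y.z 0.0033 F [-0.3 -0.5 -0.3] w 0.0853 q [ 0.01  0.34  1.67  0.74  1.28 -0.34]
[0.5848749  0.03831516 0.084     ]
fin -10 [-0.05  0.43  1.72 -0.    0.99  1.69] 0.0
fin 170 [-0.05  0.43  1.72 -0.    0.99 -1.45] 0.0
out -10 [-0.02  0.27  2.   -0.    0.87  1.72] 0.0
out 170 [-0.02  0.27  2.   -0.    0.87 -1.42] 0.0
tray -1 [-0.79  0.51  1.77 -0.    0.87  0.8 ] 0.0
tray 179 [-0.79  0.51  1.77 -0.    0.87 -2.34] 0.0
above -10 [-0.04  0.21  1.6   0.    1.34  1.7 ] 0.0
above 170 [-0.04  0.21  1.6   0.    1.34 -1.44] 0.0
d cm [-18.41   1.74  19.79] dr [ 1.732  -0.4961  0.6285] dist 27.1 deg 109.3
```

Run:
```python
from h import *
C,S=np.cos(TH),np.sin(TH)
for n in('top','side'):
    d=cam(n);W=world(d);p=d['pixels'].astype(int);L=W-TK; X=C*L[...,0]+S*L[...,1]; Y=-S*L[...,0]+C*L[...,1]; Z=W[...,2]
    k=(abs(Y)<.05)&(X<-.068)&(X>-.125)&(Z>.05)&(Z<.11)
    print(n,'fin',k.sum(),[np.percentile(a[k],[2,25,50,75,98]).round(4) for a in(X,Y,Z)] if k.any() else '')
    k2=k&(Z>.09); print('top', k2.sum(), X[k2].mean(),Y[k2].mean(),np.polyfit(X[k2],Y[k2],1) if k2.sum()>5 else '')
    k=(abs(Y)<.08)&(abs(X)<.08)&(Z>.085)&(Z<.108)&(p.min(2)>60)
    r=cv2.minAreaRect((W[k][:,:2]*1000).astype(np.float32)); print('tank top',k.sum(),r)
    k=(abs(Y)<.14)&(X<-.05)&(X>-.085)&(Z>.065)&(Z<.095)&(p.min(2)>70); print('front',k.sum(),np.percentile(Y[k],[1,99]),np.median(X[k]))
    cv2.imwrite(f'pics/{n}5.png',d['pixels'])
    q=W[(abs(W[...,0]-.544)<.12)&(abs(W[...,1]-.355)<.12)&(Z>.025)&(Z<.042)&(p.min(2)>110)]; print('lid',len(q),q[:,2].mean() if len(q) else'',cv2.minAreaRect((q[:,:2]*1000).astype(np.float32)) if len(q)>9 else'')
a=cv2.imread('pics/side5.png');b=cv2.imread('pics/top5.png')
cv2.imwrite('pics/s5.png',np.hstack([cv2.resize(a[150:390,130:370],(400,400),interpolation=2),cv2.resize(b[80:240,160:320+40],(400,320),interpolation=2)[:, :] if 0 else cv2.copyMakeBorder(cv2.resize(b[80:240,160:360],(400,320),interpolation=2),0,80,0,0,0)]))
```

```text
top fin 30 [array([-0.1063, -0.0928, -0.0857, -0.0761, -0.0704]), array([-0.0064, -0.006 , -0.0056, -0.0039, -0.0017]), array([0.0618, 0.0826, 0.0934, 0.0959, 0.0996])]
top 18 -0.08502870546614984 -0.004143977943206823 [0.06095165 0.00103866]
tank top 296 ((665.3717651367188, 20.817039489746094), (122.99659729003906, 142.4750518798828), 80.21880340576172)
front 77 [-0.06243523  0.06290608] -0.06287657995740668
lid 1326 0.03359743311190483 ((541.6133422851562, 357.67657470703125), (132.0387725830078, 120.08714294433594), 4.542176723480225)
side fin 150 [array([-0.1059, -0.1022, -0.0921, -0.0797, -0.0689]), array([-0.0057,  0.    ,  0.0045,  0.0057,  0.0072]), array([0.0627, 0.0743, 0.0858, 0.0957, 0.0992])]
top 60 -0.08755940036314729 0.0015188189180930576 [0.02000933 0.00327082]
tank top 570 ((671.2470703125, 23.331584930419922), (133.1090850830078, 141.97802734375), 80.93718719482422)
front 280 [-0.05867395  0.06512768] -0.05912795688289744
lid 2590 0.03416782278281796 ((544.9807739257812, 356.5532531738281), (131.995849609375, 121.39797973632812), 4.004603862762451)
```

View pics/s5.png

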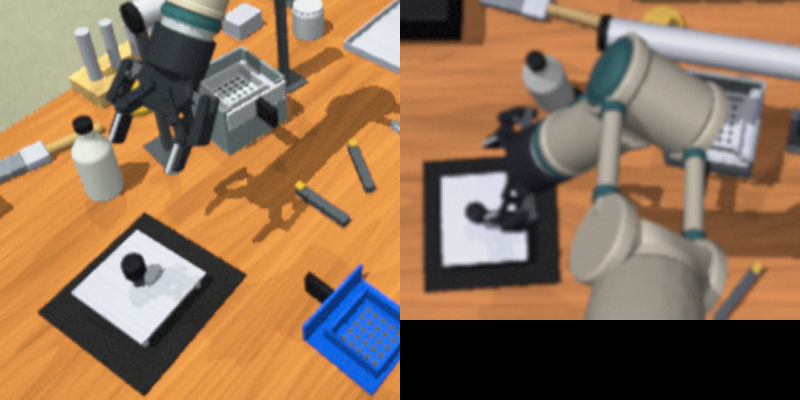

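Picture: the lid stands knob up in the middle of the mat (left half, knob (135,265); measured 2 mm from centre), and the strainer is home in the tank with its black fin at (268,112). Next I go above the fin.

```bash
python3 -c "
from h import *
to([.50,.17,.27],42,20)"
```

```text
d cm [-11.16  -5.19   7.42] dr [ 0.7879 -0.3235  0.4575] dist 14.4 deg 55.4
```

```bash
python3 -m creep '{"delta_pos": [[-1.1,-0.5,0.7],[-2.2,-1,1.5],[-3.3,-1.5,2.2],[-4.5,-2.1,3],[-5.6,-2.6,3.7],[-6.7,-3.1,4.4],[-7.8,-3.6,5.2],[-8.9,-4.1,5.9],[-10,-4.7,6.7],[-11.1,-5.2,7.4]], "dr": [[0.079,-0.032,0.046],[0.158,-0.065,0.092],[0.236,-0.097,0.137],[0.315,-0.13,0.183],[0.394,-0.162,0.229],[0.473,-0.194,0.274],[0.55,-0.226,0.32],[0.63,-0.26,0.366],[0.71,-0.29,0.412],[0.788,-0.3235,0.4575]]}'
python3 -c "
from h import *
show();to(tank(-.1,0,.22),-10,0)"
```

```text
clock: 15.0
position: [0.5034, 0.1742, 0.2505]
ee_rot: [0.204, 0.764, 0.292, -0.538]
contact_force: [0.3, -0.2, -0.4]
width: 0.0851
t 15.0 g [0.4987 0.17   0.2681] tilt 19.78 head 41.77 roll y.z -0.0021 F [ 0.3 -0.2 -0.4] w 0.0851 q [0.05 0.04 1.8  0.25 1.04 0.8 ]
d cm [ 3.39 14.83  5.01] dr [ 0.894  -0.3203  0.1578] dist 16.0 deg 55.2
```

```bash
python3 -m creep '{"delta_pos": [[0.3,1.5,0.5],[0.7,3,1],[1,4.5,1.5],[1.4,6,2],[1.7,7.4,2.5],[2,8.9,3],[2.4,10.4,3.5],[2.7,11.9,4],[3.1,13.4,4.5],[3.4,14.8,5]], "dr": [[0.09,-0.032,0.016],[0.179,-0.064,0.032],[0.268,-0.096,0.047],[0.358,-0.128,0.063],[0.447,-0.16,0.079],[0.536,-0.192,0.095],[0.626,-0.224,0.11],[0.715,-0.256,0.126],[0.805,-0.288,0.142],[0.894,-0.3203,0.1578]]}'
python3 -m creep '{"delta_pos": [[0,0,0],[0,0,0]], "dr": [[0,0,0],[0,0,0]]}'
python3 -c "
from h import *
show();to(tank(-.0905,0.0005,.084),-10,0)"
```

```text
clock: 16.0
position: [0.5769, 0.041, 0.201]
ee_rot: [0.062, -0.704, 0.061, 0.705]
contact_force: [-0.1, 0.1, 0.2]
width: 0.0853
clock: 16.2
position: [0.5768, 0.0418, 0.2018]
ee_rot: [-0.061, 0.705, -0.059, -0.704]
contact_force: [-0.0, -0.1, 0.1]
width: 0.0852
t 16.2 g [0.5768 0.0417 0.2205] tilt 0.18 head -9.7 roll y.z -0.0031 F [-0.  -0.1  0.1] w 0.0852 q [-0.05  0.3   1.55  0.    1.29  1.69]
d cm [13.65  0.2  -0.84] dr [ 0.0052 -0.0009  0.0031] dist 13.7 deg 0.4
```

```bash
python3 -m creep '{"delta_pos": [[1.5,0.1,-0.3],[3.5,0.2,-0.6],[5.5,0.2,-0.8],[7.5,0.2,-0.84],[9.5,0.2,-0.84],[11.5,0.2,-0.84],[12.8,0.2,-0.84],[13.5,0.2,-0.84],[13.65,0.2,-0.84],[13.65,0.2,-0.84]], "dr": [[0.005,0,0.003],[0.005,0,0.003],[0.005,0,0.003],[0.005,0,0.003],[0.005,0,0.003],[0.005,0,0.003],[0.005,0,0.003],[0.005,0,0.003],[0.005,0,0.003],[0.005,0,0.003]]}'
python3 - <<'E'
from h import *
show();to(tank(-.0905,0.0005,.084),-10,0)
b=cam('top'); a=cam('side')
cv2.imwrite('pics/s6.png',np.hstack([cv2.resize(a['pixels'][150:270,210:360],(400,320),interpolation=2),cv2.resize(b['pixels'][80:200,250:400],(400,320),interpolation=2)]))
E
```

```text
clock: 17.2
position: [0.5867, 0.0386, 0.0676]
ee_rot: [-0.062, 0.706, -0.062, -0.702]
contact_force: [0.1, 0.0, -1.4]
width: 0.0853
t 17.2 g [0.5866 0.0386 0.0863] tilt 0.31 head -10.05 roll y.z -0.0001 F [ 0.1  0.  -1.4] w 0.0853 q [-0.05  0.43  1.72 -0.    1.    1.69]
d cm [0.23 0.01 0.17] dr [-0.0009 -0.0054  0.0001] dist 0.3 deg 0.3
```

View pics/s6.png

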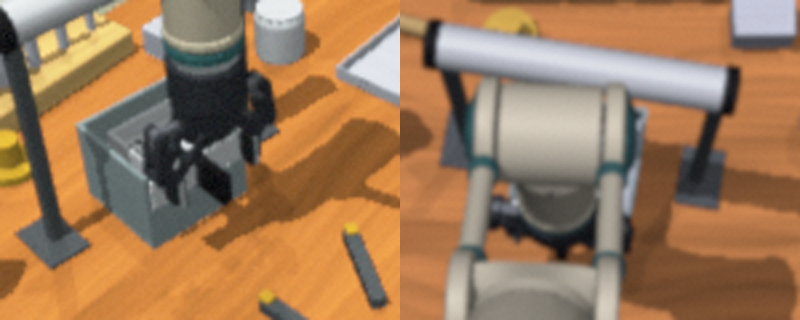

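Picture: the jaws straddle the black fin (left half, fin at (212,180)), nothing touching. I close on it.

```bash
python3 -m creep '{"delta_pos": [[0.1,0,0.08],[0.23,0,0.17],[0.23,0,0.17],[0.23,0,0.17],[0.23,0,0.17],[0.23,0,0.17],[0.23,0,0.17],[0.23,0,0.17],[0.23,0,0.17],[0.23,0,0.17]], "dr": [[0,-0.003,0],[0,-0.005,0],[0,-0.005,0],[0,-0.005,0],[0,-0.005,0],[0,-0.005,0],[0,-0.005,0],[0,-0.005,0],[0,-0.005,0],[0,-0.005,0]]}' -1 80
python3 -c "
from h import *
s=show();print(s['moment']);to(tank(-.0905,0.0005,.084),-10,0);to(tank(-.2155,0.0005,.084),-10,0)"
```

```text
clock: 18.3
position: [0.5848, 0.0385, 0.065]
ee_rot: [0.062, -0.704, 0.062, 0.704]
contact_force: [-1.0, -2.7, 3.3]
width: 0.011
t 18.3 g [0.5848 0.0385 0.0837] tilt 0.03 head -10.08 roll y.z 0.0005 F [-1.  -2.7  3.3] w 0.011 q [-0.05  0.43  1.72 -0.    1.    1.69]
[-0.30313583  0.06488754 -0.22653175]
d cm [-0.03 -0.03 -0.01] dr [-0.0014  0.0003 -0.0005] dist 0.0 deg 0.1
d cm [-3.000e-02 -1.000e-02  1.249e+01] dr [-0.0014  0.0003 -0.0005] dist 12.5 deg 0.1
```

```bash
python3 -m creep '{"delta_pos": [[0,0,0.2],[0,0,0.5],[0,0,0.8],[0,0,1.2],[0,0,1.6],[0,0,2],[0,0,2.4],[0,0,2.8],[0,0,3.1],[0,0,3.2]], "dr": [[0,0,0],[0,0,0],[0,0,0],[0,0,0],[0,0,0],[0,0,0],[0,0,0],[0,0,0],[0,0,0],[0,0,0]]}'
python3 -c "
from h import *
s=show();print(s['moment']);to(tank(-.2155,0.0005,.084),-10,0)"
```

```text
clock: 19.3
position: [0.5529, 0.0445, 0.0649]
ee_rot: [0.062, -0.704, 0.062, 0.705]
contact_force: [3.2, -2.4, 0.2]
width: 0.0112
t 19.3 g [0.5529 0.0445 0.0836] tilt 0.02 head -10.07 roll y.z 0.0 F [ 3.2 -2.4  0.2] w 0.0112 q [-0.05  0.39  1.79  0.    0.96  1.7 ]
[-0.51693531 -0.50334792 -0.30306416]
d cm [-0.03  0.01  9.25] dr [-0.0013  0.0004 -0.    ] dist 9.2 deg 0.1
```

```bash
python3 -m creep '{"delta_pos": [[0,0,0.3],[0,0,0.7],[0,0,1.2],[0,0,1.7],[0,0,2.2],[0,0,2.7],[0,0,3.2],[0,0,3.7],[0,0,4.1],[0,0,4.2]], "dr": [[0,0,0],[0,0,0],[0,0,0],[0,0,0],[0,0,0],[0,0,0],[0,0,0],[0,0,0],[0,0,0],[0,0,0]]}'
python3 -c "
from h import *
s=show();print(s['moment']);to(tank(-.2155,0.0005,.084),-10,0)"
```

```text
clock: 20.3
position: [0.5111, 0.0519, 0.0648]
ee_rot: [0.062, -0.704, 0.062, 0.705]
contact_force: [2.3, -0.9, -0.2]
width: 0.011
t 20.3 g [0.5111 0.0519 0.0835] tilt 0.07 head -10.07 roll y.z 0.0 F [ 2.3 -0.9 -0.2] w 0.011 q [-0.03  0.34  1.88  0.    0.93  1.71]
[-0.20253383 -0.53326931 -0.10197965]
d cm [-0.04  0.02  5.  ] dr [-0.0011  0.0011 -0.    ] dist 5.0 deg 0.1
```

```bash
python3 -m creep '{"delta_pos": [[0,0,0.3],[0,0,0.8],[0,0,1.4],[0,0,2],[0,0,2.6],[0,0,3.2],[0,0,3.9],[0,0,4.6],[0,0,5.3],[0,0,5.6]], "dr": [[0,0,0],[0,0,0],[0,0,0],[0,0,0],[0,0,0],[0,0,0],[0,0,0],[0,0,0],[0,0,0],[0,0,0]]}'
python3 - <<'E'
from h import *
s=show();print(s['moment'])
a=cam('side');b=cam('top')
cv2.imwrite('pics/s7.png',np.hstack([cv2.resize(a['pixels'][150:290,220:395],(400,320),interpolation=2),cv2.resize(b['pixels'][80:240,250:450],(400,320),interpolation=2)]))
# tray
T=np.load('top0.npz')
for n,D in(('T0',T),('S0',np.load('side0.npz'))):
    W=D['W'];p=D['p'].astype(int);k=(p.max(2)-p.min(2)<50)&(abs(W[...,0]-.52)<.17)&(abs(W[...,1]+.367)<.14)&(W[...,2]>.011)&(W[...,2]<.025)
    print(n,k.sum(),cv2.minAreaRect((W[k][:,:2]*1000).astype(np.float32)),np.percentile(W[k],[1,99],axis=0))
E
```

```text
clock: 21.3
position: [0.4551, 0.0617, 0.0646]
ee_rot: [0.062, -0.704, 0.062, 0.705]
contact_force: [-0.5, -0.0, -2.1]
width: 0.0109
t 21.3 g [0.4551 0.0617 0.0833] tilt 0.14 head -10.07 roll y.z 0.0003 F [-0.5 -0.  -2.1] w 0.0109 q [-0.02  0.27  1.99  0.    0.88  1.73]
[0.01268016 0.20366409 0.0635829 ]
T0 412 ((522.4393920898438, -363.2488098144531), (213.11090087890625, 250.60220336914062), 89.07608032226562) [[ 0.39594762 -0.46948739  0.0111392 ]
 [ 0.64645643 -0.25693756  0.02118058]]
S0 383 ((500.26837158203125, -362.66900634765625), (215.99349975585938, 301.3117370605469), 89.38733673095703) [[ 0.40024837 -0.47057594  0.01110311]
 [ 0.65029227 -0.25573043  0.0199898 ]]
```

View pics/s7.png

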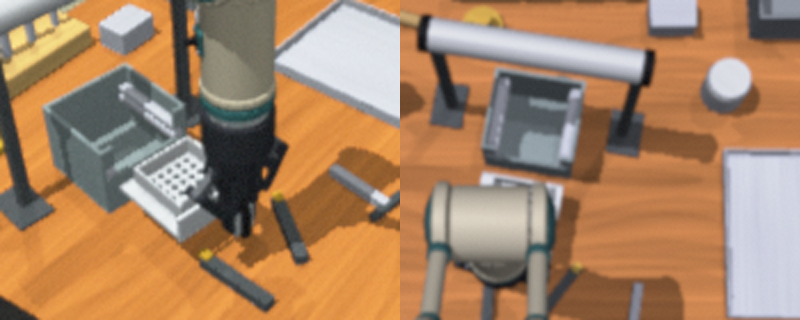

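Picture: the strainer is out and free in front of the tank (left half, basket around (180,175)), level in the grip; the tank, tools and lamp are unmoved. I raise it and swing over to the tray, centre (0.522,-0.363).

```bash
python3 -m creep '{"delta_pos": [[-0.5,0,0.1],[-1.5,0,0.2],[-3,0,0.4],[-4.5,0,0.5],[-6,0,0.5],[-7.5,0,0.5],[-8.5,0,0.5],[-9,0,0.5],[-9,0,0.5]], "dr": [[0,0,0],[0,0,0],[0,0,0],[0,0,0],[0,0,0],[0,0,0],[0,0,0],[0,0,0],[0,0,0]]}'
python3 -c "
from h import *
s=show();to([.4655,-.3625,.15],-1,0)"
```

```text
clock: 22.3
position: [0.4523, 0.0623, 0.1556]
ee_rot: [-0.062, 0.705, -0.062, -0.704]
contact_force: [0.1, -0.3, -3.1]
width: 0.0113
t 22.3 g [0.4523 0.0624 0.1743] tilt 0.06 head -10.08 roll y.z -0.0001 F [ 0.1 -0.3 -3.1] w 0.0113 q [-0.02  0.16  1.87 -0.    1.12  1.73]
d cm [ 2.44 41.6  -8.73] dr [-1.585e-01 -1.100e-03  1.000e-04] dist 42.6 deg 9.1
```

```bash
python3 -m creep '{"delta_pos": [[0,0.8,-0.2],[0,2.2,-0.5],[0,4.2,-0.9],[0,6.6,-1.4],[0,9.2,-1.9],[0,11.8,-2.5],[0,14.4,-3],[0,17,-3.6],[0,19.6,-4.1],[0,22.2,-4.7]], "dr": [[0,0,0],[-0.01,0,0],[-0.02,0,0],[-0.03,0,0],[-0.04,0,0],[-0.05,0,0],[-0.06,0,0],[-0.07,0,0],[-0.08,0,0],[-0.09,0,0]]}'
python3 -m creep '{"delta_pos": [[0,2.6,-0.5],[0.2,5.2,-1.1],[0.5,7.8,-1.6],[0.8,10.4,-2.2],[1.2,13,-2.7],[1.6,15.4,-3.2],[2,17.4,-3.6],[2.3,18.8,-3.9],[2.4,19.4,-4],[2.4,19.4,-4]], "dr": [[-0.01,0,0],[-0.02,0,0],[-0.03,0,0],[-0.04,0,0],[-0.05,0,0],[-0.06,0,0],[-0.068,0,0],[-0.068,0,0],[-0.068,0,0],[-0.068,0,0]]}'
python3 - <<'E'
from h import *
s=show();to([.4655,-.3625,.027],-1,0)
for n in('top','side'):
    d=cam(n);W=world(d);p=d['pixels'].astype(int);Z=W[...,2];g=s['position']
    k=(W[...,0]>g[0]+.03)&(W[...,0]<g[0]+.15)&(abs(W[...,1]-g[1])<.056)&(Z>.1)&(Z<.2)&(p.min(2)>80)
    q=W[k]; kk=(q[:,0]>g[0]+.045)&(q[:,0]<g[0]+.125)&(abs(q[:,1]-g[1])<.045)&(q[:,2]<.145)
    f=q[kk]; print(n,len(q),len(f)); 
    if len(f)>20: print(np.linalg.lstsq(np.c_[f[:,:2]-g[:2],np.ones(len(f))],f[:,2],rcond=None)[0].round(4))
E
```

```text
clock: 23.3
position: [0.4583, -0.1659, 0.1539]
ee_rot: [0.03, -0.706, 0.03, 0.707]
contact_force: [0.2, 0.6, -1.3]
width: 0.0108
clock: 24.3
position: [0.482, -0.3615, 0.1301]
ee_rot: [0.007, -0.706, 0.006, 0.708]
contact_force: [-0.1, 0.6, -2.8]
width: 0.0111
t 24.3 g [ 0.4821 -0.3615  0.1488] tilt 0.11 head -1.08 roll y.z -0.001 F [-0.1  0.6 -2.8] w 0.0111 q [-0.76  0.39  1.6  -0.    1.16  0.83]
d cm [12.18  0.14  1.63] dr [-0.0013  0.0017  0.001 ] dist 12.3 deg 0.1
top 1321 784
[-0.0081  0.0085  0.1304]
side 704 292
[-0.0569  0.0075  0.14  ]
```

```bash
python3 -m creep '{"delta_pos": [[0.5,0.1,0.3],[1.8,0.14,0.8],[3.3,0.14,1.2],[4.8,0.14,1.5],[6.3,0.14,1.63],[7.8,0.14,1.63],[9.2,0.14,1.63],[10.3,0.14,1.63],[10.8,0.14,1.63],[10.8,0.14,1.63]], "dr": [[0,0,0],[0,0,0],[0,0,0],[0,0,0],[0,0,0],[0,0,0],[0,0,0],[0,0,0],[0,0,0],[0,0,0]]}'
python3 - <<'E'
from h import *
s=show();to([.4655,-.3625,.027],-1,0)
a=cam('side');b=cam('top')
cv2.imwrite('pics/s8.png',np.hstack([cv2.resize(a['pixels'][120:260,310:485],(400,320),interpolation=2),cv2.resize(b['pixels'][120:280,370:570],(400,320),interpolation=2)]))
d=b;W=world(d);p=d['pixels'].astype(int);g=s['position']
k=(W[...,0]>g[0]+.045)&(W[...,0]<g[0]+.125)&(abs(W[...,1]-g[1])<.045)&(W[...,2]>.01)&(W[...,2]<.035)&(p.min(2)>80)
f=W[k];print(len(f),np.linalg.lstsq(np.c_[f[:,:2]-g[:2]-[.083,0],np.ones(len(f))],f[:,2],rcond=None)[0].round(4))
E
```

```text
clock: 25.4
position: [0.4658, -0.3616, 0.0223]
ee_rot: [0.007, -0.707, 0.006, 0.708]
contact_force: [-0.1, -0.1, -2.6]
width: 0.0109
t 25.4 g [ 0.4658 -0.3617  0.041 ] tilt 0.1 head -1.0 roll y.z -0.0009 F [-0.1 -0.1 -2.6] w 0.0109 q [-0.78  0.48  1.75 -0.    0.91  0.81]
d cm [1.4  0.09 0.02] dr [-0.0001  0.0015  0.0009] dist 1.4 deg 0.1
659 [-0.0054  0.0025  0.0225]
```

View pics/s8.png

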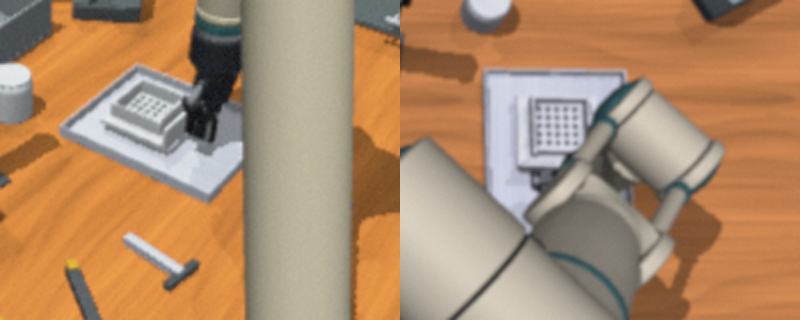

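Picture: the strainer is level, well inside the tray walls (right half, basket around (555,130)), about 14 mm above the floor. I make the final slow lowering.

```bash
python3 -m creep '{"delta_pos": [[0.25,0,0],[0.55,0,0],[0.85,0,0],[1.05,0,0],[1.2,0,0],[1.27,0,0],[1.33,0,0],[1.39,0,0],[1.42,0,0],[1.42,0,0]], "dr": [[0,0,0],[0,0,0],[0,0,0],[0,0,0],[0,0,0],[0,0,0],[0,0,0],[0,0,0],[0,0,0],[0,0,0]]}'
python3 -c "
from h import *
s=show();print(s['moment'])"
```

```text
clock: 26.5
position: [0.4661, -0.3623, 0.0087]
ee_rot: [0.006, -0.707, 0.006, 0.707]
contact_force: [-0.3, 0.1, -3.2]
width: 0.0109
t 26.5 g [ 0.4661 -0.3623  0.0274] tilt 0.03 head -1.02 roll y.z 0.0001 F [-0.3  0.1 -3.2] w 0.0109 q [-0.78  0.5   1.77 -0.    0.88  0.81]
[ 0.04230341  0.18064514 -0.0196193 ]
```

```bash
python3 -m creep '{"delta_pos": [[0.03,0,0],[0.05,0,0],[0.08,0,0],[0.08,0,0],[0.08,0,0]], "dr": [[0,0,0],[0,0,0],[0,0,0],[0,0,0],[0,0,0]]}'
python3 -c "
from h import *
s=show();print(s['moment'])"
```

```text
clock: 27.0
position: [0.4661, -0.3623, 0.008]
ee_rot: [0.006, -0.707, 0.006, 0.707]
contact_force: [-0.0, -0.1, -0.3]
width: 0.011
t 27.0 g [ 0.4661 -0.3623  0.0267] tilt 0.03 head -1.02 roll y.z 0.0002 F [-0.  -0.1 -0.3] w 0.011 q [-0.78  0.5   1.77 -0.    0.87  0.81]
[0.03054966 0.06933518 0.00365457]
```

```bash
python3 -m creep '{"delta_pos": [[0.03,0,0],[0.05,0,0],[0.05,0,0]], "dr": [[0,0,0],[0,0,0],[0,0,0]]}'
python3 -m creep '{"delta_pos": [[0,0,0],[0,0,0],[0,0,0],[0,0,0],[0,0,0]], "dr": [[0,0,0],[0,0,0],[0,0,0],[0,0,0],[0,0,0]]}' 0.1
python3 -m creep '{"delta_pos": [[-0.5,0,0],[-1.5,0,0],[-3,0,0],[-5,0,0],[-7.5,0,0],[-10,0,1],[-12.5,0,3],[-15,0,6],[-17,0,8],[-17,0,8]], "dr": [[0,0,0],[0,0,0],[0,0,0],[0,0,0],[0,0,0],[0,0,0],[0,0,0],[0,0,0],[0,0,0],[0,0,0]]}'
python3 -m creep '{"delta_pos": [[0,2,1],[0,5,2],[0,9,3],[0,13,4],[0,17,5],[0,20,5],[0,22,5],[0,22,5]], "dr": [[0,0,0],[0,0,0],[0,0,0],[0,0,0],[0,0,0],[0,0,0],[0,0,0],[0,0,0]]}'
python3 - <<'E'
from h import *
show()
a=cam('side');b=cam('top')
cv2.imwrite('pics/s9.png',np.vstack([cv2.resize(a['pixels'],(480,300)),cv2.resize(b['pixels'],(480,300))]))
W=world(b);p=b['pixels'].astype(int);c=np.array([.549,-.3625])
k=(abs(W[...,0]-c[0])<.04)&(abs(W[...,1]-c[1])<.045)&(W[...,2]<.02)&(W[...,2]>0)&(p.min(2)>80)
f=W[k];print('strainer base',len(f),np.linalg.lstsq(np.c_[f[:,:2]-c,np.ones(len(f))],f[:,2],rcond=None)[0].round(4))
k=(abs(W[...,0]-.544)<.12)&(abs(W[...,1]-.355)<.12)&(W[...,2]>.025)&(W[...,2]<.042)&(p.min(2)>110);q=W[k];print('lid',q[:,2].mean(),cv2.minAreaRect((q[:,:2]*1000).astype(np.float32)))
E
```

```text
clock: 27.3
position: [0.4661, -0.3623, 0.008]
ee_rot: [0.006, -0.707, 0.006, 0.707]
contact_force: [-2.5, 0.4, 4.7]
width: 0.011
clock: 27.8
position: [0.4662, -0.3623, 0.0072]
ee_rot: [0.006, -0.707, 0.006, 0.707]
contact_force: [0.2, 0.0, -0.2]
width: 0.0469
clock: 28.8
position: [0.3854, -0.362, 0.1813]
ee_rot: [-0.005, 0.708, -0.009, -0.706]
contact_force: [0.4, -0.0, -0.4]
width: 0.0473
clock: 29.6
position: [0.3326, -0.5828, 0.176]
ee_rot: [0.007, -0.707, 0.007, 0.707]
contact_force: [-0.3, 0.6, -0.4]
width: 0.0471
t 29.6 g [ 0.3326 -0.5827  0.1947] tilt 0.05 head -1.12 roll y.z 0.0008 F [-0.3  0.6 -0.4] w 0.0471 q [-1.16  0.45  1.37 -0.    1.32  0.43]
strainer base 668 [-0.018   0.0051  0.0078]
lid 0.03346938712788897 ((541.4314575195312, 357.1424255371094), (131.40792846679688, 121.86456298828125), 4.161821365356445)
```

View pics/s9.png

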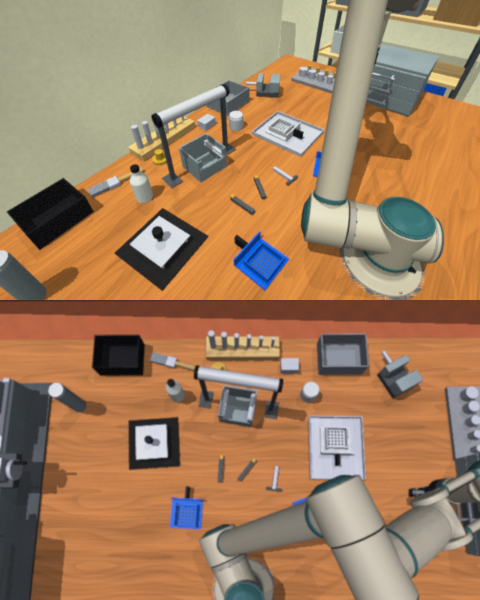

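Picture: the lid stands centred on the mat (lower half (152,442)), the strainer lies upright in the tray (lower half (337,440)), and everything else looks unmoved. The robot is clear, so I hand in.

```bash
python3 -c "
from rig import manip
print(manip.sign_off())"
```

```text
the job is handed in; nothing more can be done
None
```

I did both parts in the order asked and handed the job in at about 30 s; no verdict was reported.

- **Lid:** I gripped the knob at 40° under the lamp, lifted the lid straight up 45 mm, and set it knob up on the mat. It came down with about 5 N. The last top-camera check put its centre about 3 mm from the middle of the mat. Its top is at 33.5 mm against 35 mm expected. I turned it about 104° on the way so the arm stayed within its joint ranges, so it now lies square to the mat but not the way round it sat on the tank.
- **Strainer:** I pulled it level along the guides, with no more than about 4 N at any reading and no binding. I then lowered it into the tray until it touched, and it now lies right way up near the tray's centre. The floor of its base measured 7.8 mm high against 9 mm expected. The fitted plane showed a tilt of about 1°. I put that down to depth noise on the perforated base, but I did not check it separately.
- **Everything else:** In the last pictures the bystanders, tank and lamp look unmoved; I checked that by eye, not by measuring. The arm was clear, touching nothing.

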